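# Bolt the large bur chest shut

## Task

Bolt the larger of the two wooden bur chests shut for the night: lift its bolt handle up out of the open notch, slide the bolt across the seam into its keeper, let the handle down into the other notch and let go. Do not force the handle through the rail between the notches. Leave the smaller chest's bolt as it is.

Things in the scene. Friction and masses are not known exactly. Their poses are not given: they have to be found in the camera images.
- chest: Larger wooden chest, fixed, 180 (x) x 230 (y) x 85 mm high; origin: centre of underside. On top a steel barrel bolt: 12 mm rod along y, axis at x 20, z 101 mm, slides 40 mm to +y (1-2 N). Its handle, on the -x (robot's) side, swings up freely about the rod and falls by its weight; it rests 20 degrees above level, swings up 60 more. Straps and keeper reach z 112. Lid seam at y 56, keeper y 71.
- chest_knob (a point): Centre of the 20 mm steel ball at the end of the larger chest's handle, 55 mm from the rod's axis. Chest frame: at rest x -32, z 119 mm, y about -19 (open), 21 (shut). Raised by a: x = 20 - 55 cos(20 deg + a), z = 101 + 55 sin(20 deg + a). Pinch it from above, fingers closing along the chest's y; the ball turns between the pads. Around and below it is only the lid, 35 mm down.
- chest_shut (a point): Floor of the shut notch in the larger chest's upright rail (6 mm thick, at chest x -4, y 21, z 104 mm). The open notch is 40 mm away at y -19. Both are 18 mm wide and 13 mm deep for the 8 mm shank; rail top z 117. To pass between them the handle must be up 27 degrees or more (knob 21 mm above rest); 40 degrees is ample.
- case_knob (a point): Centre of the 15 mm knob of a like bolt, three quarters the size, on the smaller wooden chest (130 x 170 x 60 mm), also fixed. To be left alone. Either chest may be on the left or the right.

How it is judged:
By the outcome, as a careful person would: the job done as asked, in the order asked, and still so for the second after the job is handed in, with the robot touching nothing.
It also fails if it takes over 32 s, if anything falls off the work surface, if the arm or the gripper's body presses on something with over 40 N, if the wrist force passes 120 N, or if a joint passes its speed limit or range.

## Robot

A 6-joint arm with a two-finger parallel gripper is mounted at the origin on the work surface. World frame = base frame: x ahead of the robot, y to its left, z up, the work surface at z = 0. Lengths are in m, angles in rad, forces in N, time in s.
With the tool pointing down it reaches from about 0.3 to 0.875 m from the base axis. Payload 6.4 kg.
Tool frame: the origin (TCP) lies midway between the tips of the shut fingers; the grasp point (between the pads) lies 19 mm behind it; z points along the fingers, x is the direction in which the jaws open and shut, and the axes are right-handed (so a half turn about z gives the same grasp; the last joint's range is limited). The gripper opens to 85 mm and grips with 20 to 120 N. Pads are 22 mm wide; open, the fingers measure 114 mm over their backs; the gripper's body (76 mm by 85 mm) begins 54 mm behind the grasp point. The pads swing forward as they close: fully open they stand 13 mm farther back than shut.
Start: joints at [-1.472, 0.181, 1.607, -0, 1.354, -0.206], TCP at [0.173, -0.549, 0.202] pointing down, gripper open.
Joint ranges: [-2.99, 2.99], [-0.89, 2.07], [0.3, 2.58], [-1.14, 4.28], [0, 2.63], [-3.12, 3.12]. Speed limits (rad/s): [2.57, 2.57, 3.01, 3.14, 3.14, 3.14].

## Interface

Orientations are given as a unit quaternion [w, x, y, z].
In Python, from bench import r, eyes, ticket gives the robot as it stands.
- The arm moves only by the tool move_arm, never from a script. Its arguments are lists of equal length, an entry for each row: "offset": the shift along the tool's x, y, z in m, a list of three; "twist": the turn about the tool's z in rad. In form: {"offset": [[dx, dy, dz], ...], "twist": [twist, ...]}. A call has 1 to 5 rows; each row shifts and turns the pose as measured when the row begins, along the tool's axes as they then stand; what a row does not reach is not made up. A row lasts 1/10 s, in which the tool goes at most 50 mm and 8.59 degrees, less where a joint would pass 70% of its speed; a pose out of reach is approached as far as the arm can. A call is refused whole if a number of a shift passes 0.05 or a number of a turn 0.15, either way. A call with a gripper value outside its range is refused whole. "gripper" is the closure, from -1 (fully open) to 1 (shut), set as the call begins (left out, the last holds). The fingers move at their own pace and stop on an object; "force" is the grip in N (left out, the last holds). Time passes only in rows, so rows that do not move let the fingers close. It gives the time, the measured TCP pose, the force and the opening at its end, in the units of the state.
- r.read_state(): the state, without advancing time (a new reading comes with each control period).
- eyes.snapshot(name): name is "scene" or "top"; returns a dict with "frame" (480x640x3 uint8, red, green, blue), "z_map" (480x640 float32, m along the optical axis (not along the pixel's ray), 0 where there is no reading), "intrinsics" (3x3 intrinsics, pixels), "k1" (the pictures are not rectified: a ray, as slopes to the right and down, at radius r is drawn at 1 + k1 r^2 times it, then the intrinsics apply), "camera_from_world" (4x4, takes a point from world to camera coordinates). Camera axes: x right, y up, looking along -z (the intrinsics and any distortion apply to the point x, -y, -z); pixel columns grow to the right and rows downward; lengths in m; the calibration is good to about 2 mm. A picture is of the moment at which its call begins.
- ticket.job_done(): hands the job in, once; it reports no verdict.
The state is a dict: "clock": time; "joint_positions": joint angles; "qd": joint speeds; "joint_torque": joint torques, N m; "ee_pos": TCP position; "ee_rot": TCP orientation; "contact_force": force on the tool from outside, world axes, zero at the start; "moment": the same for the moment, N m; "opening": opening from 0.0 (shut) to 1.0 (fully open).
Only numpy, scipy, OpenCV 4.12 (cv2) and the standard library are available. Lean on these libraries where they do the work, as an engineer would, in place of code of your own. Each camera call takes 0.05 s, during which the arm holds its last target. There are 200 camera calls.

## Working session

There is one attempt and no reset: what is moved stays moved. The work goes in short steps, Python scripts to look and compute and a tool call to move; the robot and the scene stay as the last step left them, time stands still between calls to the robot, and variables do not carry over. Pictures are saved under pics/ and viewed, on a budget of 10 in all, crops included, one or two more only if the job needs it, and the job is handed in when it is done.

Besides the shell and the picture viewer there is one more tool, called after "Request:" as name(argument=value, ...) on one line, values as JSON. move_arm: Moves the arm, as the interface text tells. Its arguments: {"type":"object","properties":{"offset":{"type":"array"},"twist":{"type":"array"},"gripper":{"type":"number"},"force":{"type":"number"}},"required":["offset","twist"]}

```bash
mkdir -p pics; ls; cat > h.py <<'E'
import numpy as np, cv2
from bench import r, eyes, ticket
def cloud(s):
    z=s["z_map"].astype(float);K=np.array(s["intrinsics"]);k1=s["k1"]
    v,u=np.mgrid[:480,:640]
    D=np.array([k1,0,0,0,0],float)
    p=cv2.undistortPoints(np.stack([u.ravel(),v.ravel()],1).astype(float)[:,None],K,D).reshape(480,640,2)
    P=np.stack([p[...,0]*z,-p[...,1]*z,-z,np.ones_like(z)],-1)
    W=P@np.linalg.inv(np.array(s["camera_from_world"])).T
    W[z==0]=np.nan
    return W[...,:3]
def save(n,im): cv2.imwrite("pics/"+n,im[...,::-1])
E
python3 - <<'E'
from h import *
for n in("scene","top"):
    s=eyes.snapshot(n); np.save(n+".npy",cloud(s)); save(n+"1.png",s["frame"]); np.save(n+"f.npy",s["frame"])
    print(n,s["k1"],np.linalg.inv(s["camera_from_world"])[:3,3], (s["z_map"]==0).mean())
print(r.read_state())
E
```

```text
pics
scene -0.16253167480808509 [1.19245907 0.25967863 0.89857966] 0.004072265625
top -0.049275474547308844 [ 0.42435932 -0.01303256  0.83650099] 0.004036458333333334
{'clock': 0.1, 'joint_positions': array([-1.47229838e+00,  1.81528747e-01,  1.60789602e+00, -2.16640688e-05,
        1.35385639e+00, -2.06276499e-01]), 'qd': array([ 5.03108127e-04, -5.12243731e-05, -5.81362488e-03, -7.13984754e-04,
       -1.77061041e-03,  9.28817011e-04]), 'joint_torque': array([ 7.08100397e-04, -4.45876372e+01, -3.52239168e+01, -3.58503303e-04,
        4.14141672e-03,  9.07883134e-06]), 'ee_pos': array([ 0.17251069, -0.54792134,  0.20094524]), 'ee_rot': array([-6.21201246e-04,  8.06251066e-01, -5.91572908e-01, -5.71826253e-04]), 'contact_force': array([-0.14883408, -0.05575562, -0.13889688]), 'moment': array([-0.04218058,  0.01889693, -0.01469969]), 'opening': 0.9936895197202994}
```

View pics/top1.png

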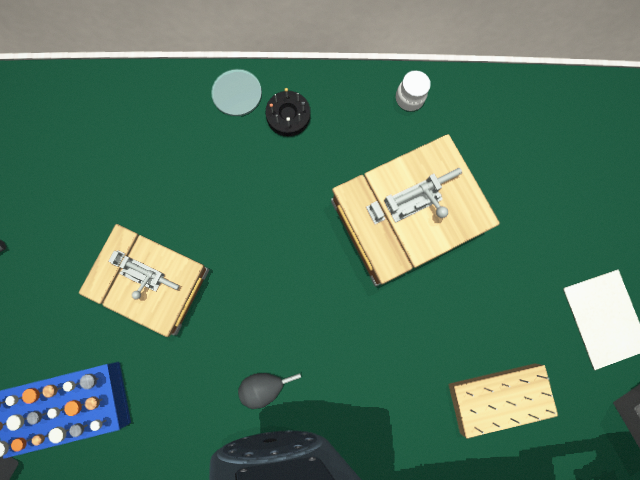

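View pics/scene1.png

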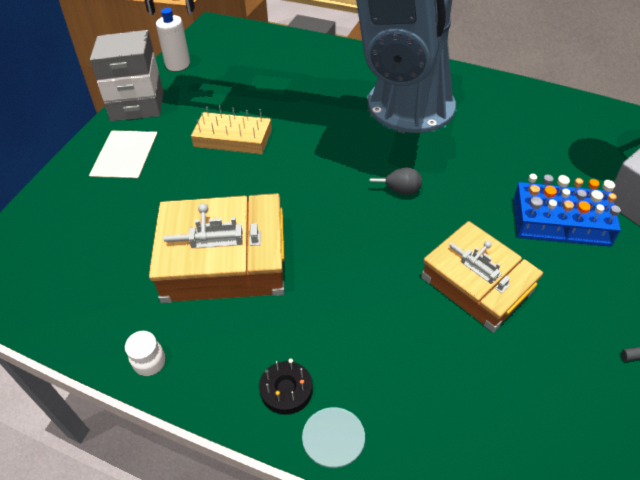

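The top view shows the larger chest on the right, centred near (415,210) with its knob at (441,211). The smaller chest is on the left, near (145,280). In the scene view the larger knob is at (203,209).

```bash
python3 - <<'E'
from h import *
from scipy.spatial.transform import Rotation as R
W=np.load("top.npy"); S=np.load("scene.npy")
b=np.zeros((480,640),bool); b[125:295,325:505]=1
m=b&(abs(W[...,2]-.085)<.006)
print("lid z",np.median(W[m][:,2]))
p=W[m][:,:2]; rc=cv2.minAreaRect((p*1000).astype(np.float32)); print(rc)
# refine by robust extents
P=np.array(rc[0])/1000
bx=cv2.boxPoints(rc); e=[bx[1]-bx[0],bx[2]-bx[1]]; l=max(e,key=np.linalg.norm); l=l/np.linalg.norm(l)
if l[1]<0:l=-l
Y=l; X=np.array([Y[1],-Y[0]]); print("yaw",np.degrees(np.arctan2(-Y[0],Y[1])),"X",X,"centre",P)
for n,A,bb in(("top",W,(125,295,325,505)),("scene",S,(180,300,140,300))):
    q=A[bb[0]:bb[1],bb[2]:bb[3]].reshape(-1,3); q=q[~np.isnan(q[:,0])]
    c=np.c_[(q[:,:2]-P)@X,(q[:,:2]-P)@Y,q[:,2]]*1000
    k=c[(c[:,2]>108)&(c[:,0]<-18)&(c[:,0]>-60)&(abs(c[:,1])<60)]
    print(n,len(k),k.min(0),k.max(0),np.median(k,0))
    # sphere fit
    if len(k)>8:
        a=np.c_[2*k,np.ones(len(k))]; s=np.linalg.lstsq(a,(k**2).sum(1),rcond=None)[0]; print("sphere",s[:3],np.sqrt(s[3]+s[:3]@s[:3]))
        from scipy.optimize import least_squares
        s=least_squares(lambda o:np.linalg.norm(k-o,axis=1)-10,np.median(k,0)-[0,0,8],loss="soft_l1").x
        print("r10",s,"world",P+X*s[0]/1000+Y*s[1]/1000)
    lid=c[(abs(c[:,2]-85)<6)&(abs(c[:,0])<100)&(abs(c[:,1])<125)]; print("lid pct",np.percentile(lid,[.5,99.5],axis=0))
    rod=c[(c[:,2]>98)&(c[:,0]>5)&(c[:,0]<40)]; print("rod",np.percentile(rod,[1,50,99],axis=0))
K=P+X*-.032+Y*-.019; print("model knob",K)
st=r.read_state(); w,x,y,z=st["ee_rot"]; M=R.from_quat([x,y,z,w]).as_matrix(); print(M.round(3))
print("tool x yaw",np.degrees(np.arctan2(M[1,0],M[0,0])),"Y yaw",np.degrees(np.arctan2(Y[1],Y[0])))
E
```

```text
lid z 0.08612777139374816
((617.7943115234375, -201.7953643798828), (186.8154296875, 235.94631958007812), 26.140663146972656)
yaw 26.140665 X [0.8977151  0.44057643] centre [ 0.61779431 -0.20179536]
top 129 [-41.1147428  -29.85905763 116.47356446] [-18.35825608 -10.90024225 131.18127342] [-31.17166422 -19.12061958 126.04024528]
sphere [-30.90286583 -21.60750044 119.51162009] 10.40105252147011
r10 [-31.20146556 -21.55166062 119.88775492] world [ 0.59927944 -0.23488925]
lid pct [[ -91.96586584 -115.60260209   81.34667858]
 [  91.39164986  117.09768422   90.41001011]]
rod [[  5.67400924 -90.97020147  99.56599471]
 [ 19.07363533  -6.56831667 108.39672575]
 [ 32.68023524  76.36473179 115.33219704]]
scene 89 [-39.07520101 -31.13389425 111.28483416] [-18.40372215 -13.64768518 131.32707129] [-26.96308743 -20.84577937 122.96231607]
sphere [-28.84694957 -21.45321367 120.55115895] 8.30672849166644
r10 [-31.33824953 -21.72367708 118.19267991] world [ 0.59923243 -0.23510393]
lid pct [[ -90.68628675 -116.96177555   79.35838032]
 [  93.88660045  117.17043623   89.28062971]]
rod [[  6.74283777 -90.34277105  98.26275999]
 [ 24.09401558 -11.79836811 105.16605795]
 [ 35.82559395  76.39567153 112.85754604]]
model knob [ 0.59743838 -0.2329504 ]
[[ 0.3   -0.954 -0.   ]
 [-0.954 -0.3    0.002]
 [-0.002 -0.    -1.   ]]
tool x yaw -72.53742683690703 Y yaw 116.140656
```

Request:
move_arm(offset=[[0, -0.03, 0], [0, -0.04, 0], [-0.01, -0.05, 0], [-0.01, -0.05, 0], [-0.01, -0.05, 0]], twist=[-0.075, -0.076, 0, 0, 0], gripper=-1, force=30)

```text
clock: 0.6
ee_pos: [0.3567, -0.4327, 0.1983]
ee_rot: [-0.001, 0.847, -0.531, -0.002]
contact_force: [0.4, -0.8, -0.1]
opening: 1.002
```

```bash
cat > d.py <<'E'
from h import *
from scipy.spatial.transform import Rotation as R
import sys
a=np.radians(26.14);X=np.array([np.cos(a),np.sin(a),0]);Y=np.array([-np.sin(a),np.cos(a),0])
T=np.array([float(v) for v in sys.argv[1:4]])  # TCP target world
s=r.read_state();w,x,y,z=s["ee_rot"];M=R.from_quat([x,y,z,w]).as_matrix()
print("t",s["clock"],"pos",s["ee_pos"].round(4),"offset",(M.T@(T-s["ee_pos"])).round(4))
print("twist",-(np.radians(-63.86)-np.arctan2(M[1,0],M[0,0])),"tilt",M[:,2].round(3),"F",s["contact_force"].round(1),"op",s["opening"].round(3))
E
python3 d.py .599 -.235 .19
```

```text
t 0.6 pos [ 0.3567 -0.4327  0.1983] offset [-0.0725 -0.3042  0.0085]Traceback (most recent call last):
  File "d.py", line 8, in <module>
    print("twist",-(np.radians(-63.86)-np.arctan2(M[1,0],M[0,0])),"tilt",M[:,2].round(3),"F",s["contact_force"].round(1),"op",s["opening"].round(3))
                                                                                                                              ^^^^^^^^^^^^^^^^^^
AttributeError: 'float' object has no attribute 'round'
```

Request:
move_arm(offset=[[-0.015, -0.05, 0], [-0.015, -0.05, 0], [-0.015, -0.05, 0], [-0.015, -0.05, 0], [-0.01, -0.05, 0]], twist=[0, 0, 0, 0, 0])

```text
clock: 1.1
ee_pos: [0.5424, -0.2652, 0.1968]
ee_rot: [-0.001, 0.847, -0.532, -0.004]
contact_force: [0.9, -0.8, 0.3]
opening: 0.998
```

```bash
sed -i 's/s\["opening"\].round(3)/s["opening"]/' d.py; python3 d.py .599 -.235 .19
```

```text
t 1.1 pos [ 0.5424 -0.2652  0.1968] offset [-0.0025 -0.0641  0.0067]
twist -0.006515276268067138 tilt [-0.005  0.006 -1.   ] F [ 0.9 -0.8  0.3] op 0.9978417097003155
```

Request:
move_arm(offset=[[-0.001, -0.04, 0], [-0.002, -0.018, 0], [0, 0, 0], [0, 0, 0]], twist=[-0.005, 0, 0, 0])

```text
clock: 1.5
ee_pos: [0.5981, -0.2289, 0.1942]
ee_rot: [-0.002, 0.851, -0.526, -0.005]
contact_force: [-0.4, -0.2, 0.2]
opening: 1.005
```

```bash
python3 d.py .599 -.235 .10
```

```text
t 1.5 pos [ 0.5981 -0.2289  0.1942] offset [0.0069 0.0017 0.0941]
twist 0.007785421173637896 tilt [-0.007  0.009 -1.   ] F [-0.4 -0.2  0.2] op 1.0050778246646934
```

Request:
move_arm(offset=[[0.005, 0.001, 0.025], [0.002, 0.001, 0.025], [0, 0, 0.02], [0, 0, 0.012], [0, 0, 0]], twist=[0.007, 0, 0, 0, 0])

```text
clock: 2.0
ee_pos: [0.5945, -0.2403, 0.1101]
ee_rot: [-0.001, 0.847, -0.531, -0.005]
contact_force: [-0.3, 0.3, 0.4]
opening: 1.0
```

```bash
python3 d.py .599 -.235 .10; python3 - <<'E'
from h import *
o=[]
for n,c in(("top",(slice(120,280),slice(340,520))),("scene",(slice(150,310),slice(130,310)))):
    f=eyes.snapshot(n)["frame"][c]; o.append(cv2.resize(f,(400,400*f.shape[0]//f.shape[1]),interpolation=2))
save("a.png",np.hstack(o))
E
```

```text
t 2.0 pos [ 0.5945 -0.2403  0.1101] offset [-0.0027 -0.0064  0.0101]
twist -0.005439838548716436 tilt [-0.008  0.008 -1.   ] F [-0.3  0.3  0.4] op 0.9996599647881058
```

View pics/a.png

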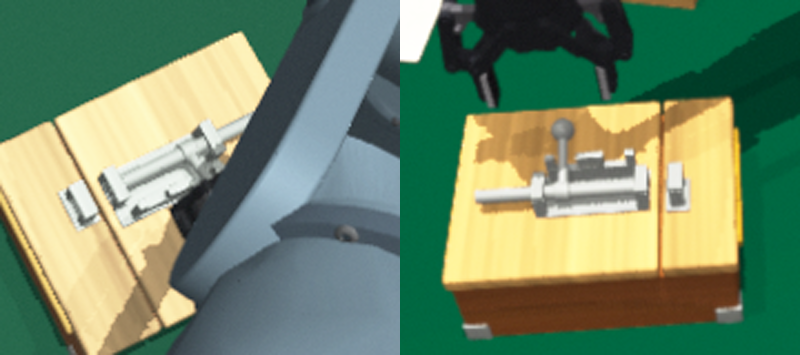

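The right half (scene view) shows both fingertips, at crop (490,100) and (605,95), well short of the knob at (562,130). That disagrees with the pose reading, so I'll check with depth.

```bash
python3 - <<'E'
from h import *
print(r.read_state()["ee_pos"],r.read_state()["joint_positions"].round(3))
s=eyes.snapshot("scene");W=cloud(s);O=np.load("scene.npy")
P=np.array([.6178,-.2018]);a=np.radians(26.14);X=np.array([np.cos(a),np.sin(a)]);Y=np.array([-X[1],X[0]])
g=s["frame"].astype(int).sum(2)
print(s["z_map"][150:200:6,166:176:3])
for v in range(160,202,4):
  for u in range(150,240,6):
    w=W[v,u]; o=O[v,u]
    if w[2]-o[2]>.015: c=w[:2]-P; print(v,u,(np.array([c@X,c@Y,w[2]])*1000).round(),g[v,u])
save("b.png",s["frame"])
E
```

```text
[ 0.59603504 -0.24083345  0.11241238] [-0.57   0.419  1.494  0.003  1.236  0.549]
[[0.92894053 0.92822874 0.9220832  0.923193  ]
 [0.9599881  0.9360011  0.93477565 0.93051094]
 [0.9703893  0.97206813 0.97368956 0.9751211 ]
 [1.0043731  0.9926857  0.97201127 0.971324  ]
 [0.99060625 0.9851466  0.98287386 0.9856994 ]
 [1.0006974  1.0133876  1.291675   1.2922986 ]
 [1.014302   1.016267   1.0315716  1.2781874 ]
 [1.0301856  1.0249896  1.032259   1.2651483 ]
 [1.2581612  1.2553988  1.2556231  1.2589617 ]]
160 150 [-24. -89. 251.] 84
160 156 [-32. -82. 243.] 262
160 168 [-27. -60. 245.] 75
160 174 [-23. -49. 248.] 64
160 180 [-23. -39. 247.] 89
160 186 [-23. -29. 246.] 74
160 192 [-24. -19. 244.] 90
160 198 [-21.  -8. 246.] 84
160 204 [-26.   1. 241.] 74
160 210 [-47.   7. 221.] 85
160 216 [-52.  16. 216.] 156
160 222 [-24.  31. 240.] 91
160 228 [-25.  41. 238.] 79
164 150 [-26. -92. 240.] 72
164 156 [-24. -81. 241.] 155
164 168 [-24. -61. 239.] 79
164 174 [-25. -51. 237.] 82
164 180 [-14. -38. 246.] 66
164 186 [-25. -31. 235.] 77
164 192 [-16. -18. 242.] 71
164 198 [-19.  -9. 239.] 74
164
[... 678 characters left out ...]
[-18.   8. 219.] 72
172 216 [-23.  17. 214.] 73
172 222 [-30.  26. 207.] 93
172 228 [-25.  37. 211.] 74
176 150 [-24. -98. 215.] 76
176 156 [-30. -89. 208.] 79
176 162 [-34. -80. 203.] 150
176 168 [-18. -65. 217.] 62
176 216 [-24.  16. 204.] 74
176 222 [-25.  26. 202.] 82
176 228 [-26.  36. 201.] 97
180 150 [-22. -99. 207.] 89
180 156 [-28. -91. 200.] 79
180 162 [-23. -79. 204.] 79
180 168 [-25. -69. 201.] 73
180 222 [-29.  24. 189.] 78
184 162 [-32. -84. 186.] 99
184 168 [-27. -72. 190.] 216
184 222 [-29.  22. 179.] 175
188 168 [-26. -73. 181.] 301
188 174 [-47. -69. 159.] 129
188 222 [-29.  21. 170.] 285
192 168 [-26. -76. 171.] 329
192 174 [-40. -69. 157.] 113
192 222 [-26.  20. 163.] 314
```

View pics/b.png

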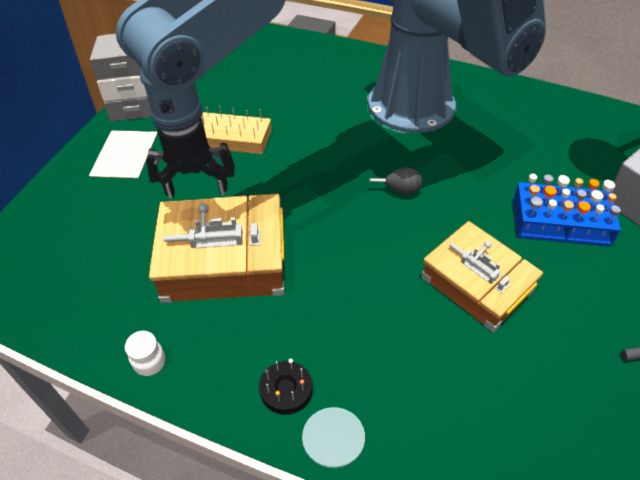

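The full scene view shows the gripper still above and behind the knob, with fingertips near (170,195) and (224,192). Depth puts the tips about 27 mm higher than the reported pose does. I'll move a zero row and measure again.

Request:
move_arm(offset=[[0, 0, 0], [0, 0, 0]], twist=[0, 0])

```text
clock: 2.35
ee_pos: [0.598, -0.2419, 0.1159]
ee_rot: [-0.001, 0.847, -0.531, -0.001]
contact_force: [0.5, 0.2, 0.8]
opening: 1.002
```

```bash
cat > tip.py <<'E'
from h import *
P=np.array([.6178,-.2018]);a=np.radians(26.14);X=np.array([np.cos(a),np.sin(a)]);Y=np.array([-X[1],X[0]])
O=np.load("scene.npy")
s=eyes.snapshot("scene");W=cloud(s);st=r.read_state()
c=st["ee_pos"][:2]-P; print("reported TCP chest mm",(np.array([c@X,c@Y,st["ee_pos"][2]])*1000).round(1),st["clock"],st["opening"],st["contact_force"])
C=np.dstack([(W[...,:2]-P)@X,(W[...,:2]-P)@Y,W[...,2]])*1000
m=(W[...,2]-O[...,2]>.012)&(s["frame"].astype(int).sum(2)<420)&(C[...,2]>90)&(abs(C[...,0])<80)&(abs(C[...,1])<110)
m=cv2.erode(m.astype(np.uint8),np.ones((2,2)))>0
v,u=np.nonzero(m)
for lo,hi in((-110,-25),(-25,60)):
    k=(C[v,u,1]>lo)&(C[v,u,1]<hi); vv,uu=v[k],u[k]; o=np.argsort(C[vv,uu,2])[:8]
    for i in o: print(vv[i],uu[i],C[vv[i],uu[i]].round(1))
    print()
E
python3 tip.py
```

```text
reported TCP chest mm [-35.3 -27.4 116.1] 2.4 1.003735958281285 [-0.11491931 -0.22132462  0.13987004]
192 173 [-39.  -70.6 157.6]
196 172 [-26.9 -70.8 159.6]
191 173 [-39.4 -70.2 159.7]
194 172 [-31.2 -71.1 160.3]
195 172 [-28.5 -70.7 160.6]
190 173 [-40.9 -70.1 160.8]
196 170 [-25.3 -73.8 161.5]
193 172 [-32.4 -70.9 161.7]

193 222 [-25.9  19.7 159.7]
193 220 [-24.8  16.3 161.2]
191 222 [-27.9  20.  162.8]
192 221 [-25.3  18.4 163. ]
193 221 [-22.1  18.6 163.7]
192 220 [-24.3  16.8 164.2]
192 222 [-23.8  20.4 164.3]
190 222 [-28.8  20.2 164.4]
```

Request:
move_arm(offset=[[-0.003, -0.003, 0.008], [0, 0, 0.006], [0, 0, 0]], twist=[0, 0, 0])

```text
clock: 2.7
ee_pos: [0.6004, -0.2375, 0.1021]
ee_rot: [-0.001, 0.848, -0.531, 0.001]
contact_force: [0.1, 1.3, -0.7]
opening: 1.002
```

```bash
sed -i 's/\[:8\]/[:4]/; s/<420/<520/' tip.py; python3 tip.py
```

```text
reported TCP chest mm [-31.2 -24.5 102.4] 2.75 1.0002795431372036 [-0.61468268  0.93568344 -0.59544916]
199 175 [-33.8 -69.1 144.6]
197 175 [-38.7 -69.5 144.9]
198 175 [-34.7 -68.8 146.3]
203 174 [-21.4 -69.2 147. ]

199 225 [-25.5  22.9 144.5]
200 225 [-20.3  23.5 147.2]
198 225 [-24.3  23.5 148.2]
199 224 [-21.4  21.9 148.8]
```

Request:
move_arm(offset=[[-0.002, 0, 0.008], [0, 0, 0.006], [0, 0, 0]], twist=[0, 0, 0])

```text
clock: 3.05
ee_pos: [0.5995, -0.2353, 0.0868]
ee_rot: [-0.001, 0.848, -0.531, 0.0]
contact_force: [-0.2, 0.3, -0.3]
opening: 1.002
```

```bash
python3 tip.py; python3 -c "
from h import *
f=eyes.snapshot('scene')['frame'][140:290,130:310]; save('c.png',cv2.resize(f,(720,600),interpolation=2))"
```

```text
reported TCP chest mm [-31.1 -22.1  87.1] 3.1 0.9976177162074262 [-0.22047467 -0.05470222  0.44777209]
204 178 [-36.9 -67.2 128. ]
202 178 [-41.5 -67.5 128.5]
206 178 [-30.  -66.2 129.8]
205 178 [-32.2 -66.3 130.2]

206 227 [-20.   25.  131.7]
206 225 [-20.1  21.3 131.9]
206 226 [-18.9  23.4 133. ]
205 225 [-21.   21.6 133.6]
```

View pics/c.png

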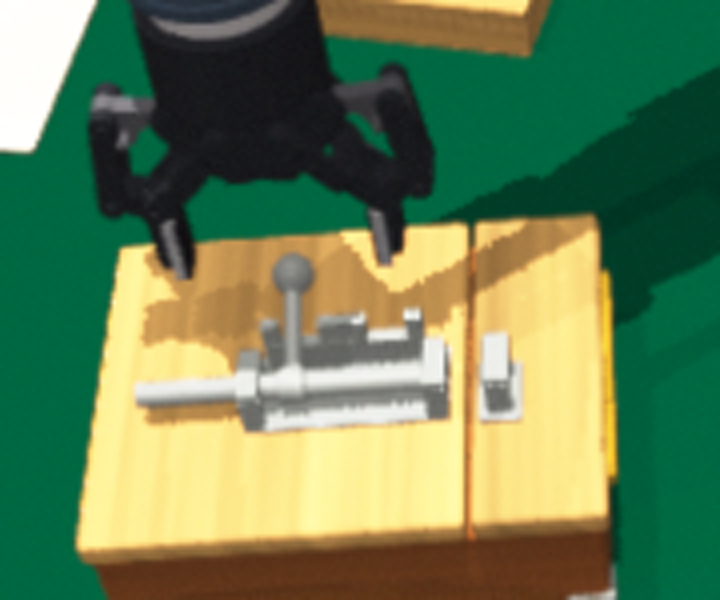

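The crop shows the open fingers straddling the knob at (293,272), tips at (183,272) and (390,258), still about 40 mm above the lid. Vision, along with zero contact force, says reported z is about 27 mm too low, so I'll work heights from the camera.

Request:
move_arm(offset=[[0, 0, 0.009], [0, 0, 0.008], [0, 0, 0]], twist=[0, 0, 0])

```text
clock: 3.45
ee_pos: [0.6003, -0.2359, 0.0697]
ee_rot: [-0.001, 0.848, -0.531, 0.001]
contact_force: [-0.2, -0.5, 1.4]
opening: 1.0
```

```bash
python3 tip.py
```

```text
reported TCP chest mm [-30.6 -23.1  70.2] 3.5 0.9995114814297577 [0.6745611  0.47890454 0.22816659]
216 178 [-21.7 -69.  111.9]
214 179 [-25.2 -67.2 113.5]
213 179 [-27.5 -67.3 113.7]
215 179 [-21.9 -66.7 114.2]

213 227 [-19.5  22.5 113.8]
213 226 [-18.3  20.9 115.2]
213 228 [-17.7  24.6 115.5]
211 228 [-22.3  24.5 115.9]
```

Request:
move_arm(offset=[[0, 0, 0.002], [0, 0, 0], [0, 0, 0], [0, 0, 0], [0, 0, 0]], twist=[0, 0, 0, 0, 0], gripper=1, force=30)

```text
clock: 4.0
ee_pos: [0.6008, -0.2363, 0.0687]
ee_rot: [-0.001, 0.848, -0.531, 0.002]
contact_force: [0.6, 0.4, 0.4]
opening: 0.209
```

```bash
python3 tip.py; python3 -c "
from h import *
f=eyes.snapshot('scene')['frame'][140:290,130:310]; save('e.png',cv2.resize(f,(720,600),interpolation=2))"
```

```text
reported TCP chest mm [-30.4 -23.5  68.7] 4.05 0.20886741334404674 [ 0.12133952  0.45909291 -0.28434576]
216 199 [-31.3 -33.   98. ]
215 199 [-33.  -32.9  98.9]
217 199 [-27.7 -32.5  99.1]
213 199 [-36.8 -32.9 100.4]

218 211 [-24.6 -10.   97.6]
217 211 [-24.3  -9.5 100.6]
219 208 [-19.1 -14.7 101.4]
218 210 [-19.3 -10.6 103.5]
```

View pics/e.png

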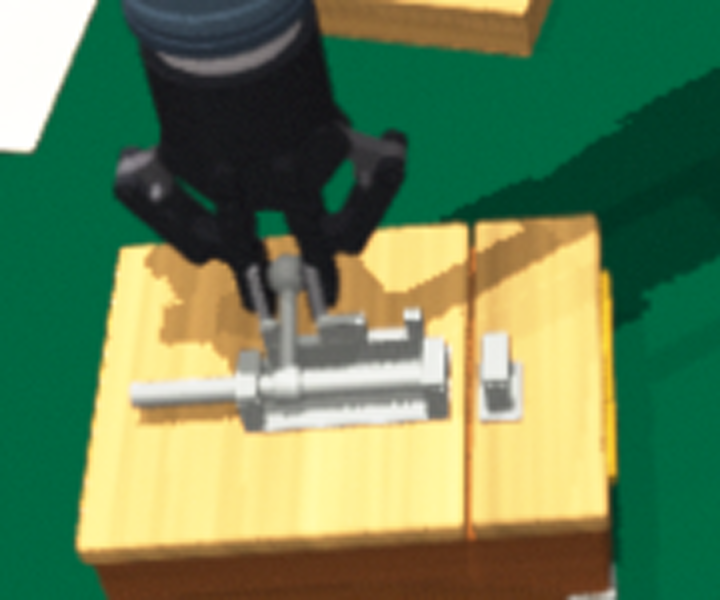

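The crop shows the ball pinched between the pads at (287,275), with an opening of about 18 mm by the reading. Next is raising it along its arc.

Request:
move_arm(offset=[[0, -0.003, -0.0066], [0, -0.0037, -0.0062], [0, -0.0045, -0.0056], [0, -0.0052, -0.005], [0, 0, 0]], twist=[0, 0, 0, 0, 0])

```text
clock: 4.6
ee_pos: [0.616, -0.2284, 0.0936]
ee_rot: [-0.001, 0.848, -0.531, 0.001]
contact_force: [0.1, -0.4, -1.7]
opening: 0.208
```

```bash
python3 tip.py
```

```text
reported TCP chest mm [-13.7 -23.1  93.2] 4.65 0.20935628832475 [-0.96673651 -0.8261987  -1.2047908 ]
216 196 [-11.5 -33.3 119.6]
215 196 [-11.2 -32.7 122.6]
213 196 [-15.3 -32.8 123.6]
214 196 [-12.7 -32.6 123.7]

231 201 [ 16.8 -23.9 109.5]
230 201 [ 15.8 -23.7 111.1]
229 201 [ 14.6 -23.6 112.5]
228 201 [ 13.3 -23.4 113.7]
```

Request:
move_arm(offset=[[0, -0.004, -0.003], [0, -0.0035, -0.0025], [-0.01, 0, 0], [-0.01, 0, 0], [0, 0, 0]], twist=[0, 0, 0, 0, 0])

```text
clock: 5.15
ee_pos: [0.6128, -0.2059, 0.0986]
ee_rot: [-0.0, 0.848, -0.531, 0.0]
contact_force: [-1.8, -0.3, -0.9]
opening: 0.209
```

```bash
python3 tip.py|head -1;python3 -c "
from h import *
f=eyes.snapshot('scene')['frame'][140:290,130:310]; save('f.png',cv2.resize(f,(720,600),interpolation=2))"
```

```text
reported TCP chest mm [-6.3 -1.9 98.7] 5.2 0.20884896643228898 [-2.26398633  0.22476144 -0.51248407]
```

View pics/f.png

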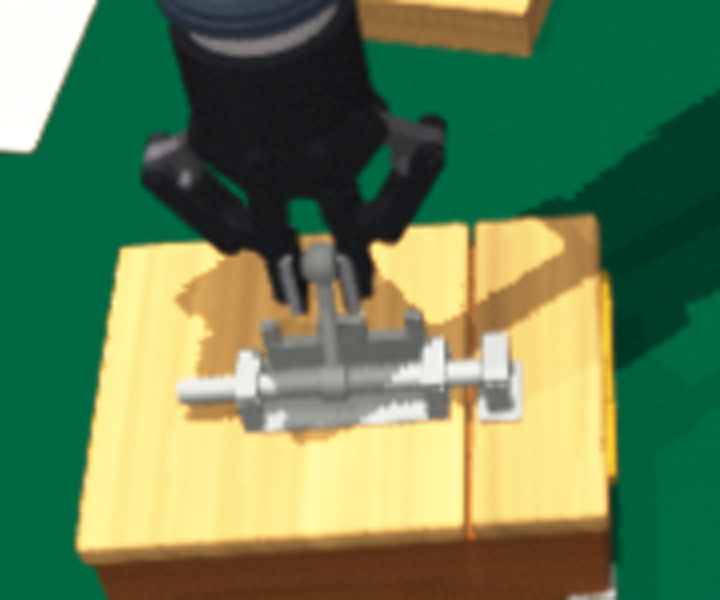

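The crop shows the handle raised above the rail at (320,262). The rod has crossed the seam and is reaching the keeper at (490,370). It has moved 21 mm in y, so about 19 mm remains.

Request:
move_arm(offset=[[-0.009, 0, 0], [-0.007, 0, 0], [-0.003, 0, 0], [0, 0, 0]], twist=[0, 0, 0, 0])

```text
clock: 5.65
ee_pos: [0.6042, -0.1886, 0.0986]
ee_rot: [-0.0, 0.847, -0.531, 0.001]
contact_force: [-0.2, -0.7, -2.1]
opening: 0.207
```

```bash
python3 tip.py|head -1
```

```text
reported TCP chest mm [-6.3 17.7 98.6] 5.7 0.20946859300466972 [-1.04796737  1.7006901  -0.73178346]
```

Request:
move_arm(offset=[[0, 0.004, 0.0025], [0, 0.004, 0.003], [0, 0.0052, 0.005], [0, 0.0045, 0.0056], [0, 0, 0]], twist=[0, 0, 0, 0, 0])

```text
clock: 6.2
ee_pos: [0.5894, -0.1967, 0.0822]
ee_rot: [-0.002, 0.847, -0.531, 0.003]
contact_force: [0.5, 1.4, -0.9]
opening: 0.206
```

```bash
python3 tip.py|head -1
```

```text
reported TCP chest mm [-23.   17.1  82.6] 6.25 0.205917382669603 [0.01178436 0.98409394 0.56526537]
```

Request:
move_arm(offset=[[0, 0.0037, 0.006], [0, 0.003, 0.006], [0, 0, 0.001], [0, 0, 0]], twist=[0, 0, 0, 0])

```text
clock: 6.65
ee_pos: [0.5836, -0.2003, 0.0693]
ee_rot: [-0.002, 0.847, -0.531, 0.004]
contact_force: [1.6, 1.3, 2.7]
opening: 0.208
```

```bash
python3 tip.py|head -1;python3 -c "
from h import *
f=eyes.snapshot('scene')['frame'][140:290,130:310]; save('g.png',cv2.resize(f,(720,600),interpolation=2))"
```

```text
reported TCP chest mm [-30.   16.4  69.4] 6.7 0.21126359620151283 [-0.19545412 -0.0326349   2.40416469]
```

View pics/g.png

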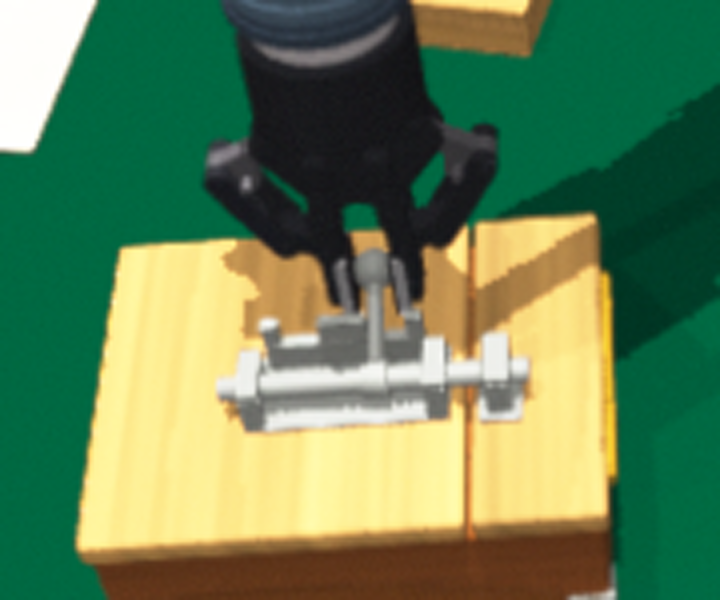

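The crop shows the rod through the keeper, its end at (525,367). The handle is down in the shut notch at (375,330), with the knob at (373,265). Releasing now, then backing straight up.

Request:
move_arm(offset=[[0, 0, 0], [0, 0, 0], [0, 0, 0], [0, 0, 0], [0, 0, 0]], twist=[0, 0, 0, 0, 0], gripper=-1)

```text
clock: 7.25
ee_pos: [0.5831, -0.2004, 0.0689]
ee_rot: [-0.001, 0.847, -0.531, 0.003]
contact_force: [-1.3, 0.3, -0.7]
opening: 1.0
```

Request:
move_arm(offset=[[0, 0, -0.02], [0, 0, -0.03], [0, 0, -0.03], [0, 0.02, -0.03], [0, 0.04, -0.02]], twist=[0, 0, 0, 0, 0])

```text
clock: 7.75
ee_pos: [0.527, -0.2239, 0.1981]
ee_rot: [-0.001, 0.848, -0.529, -0.001]
contact_force: [-0.3, 0.0, 1.4]
opening: 1.002
```

Request:
move_arm(offset=[[0, 0.05, 0], [0, 0.05, 0], [0, 0.05, 0], [0, 0, 0], [0, 0, 0]], twist=[0, 0, 0, 0, 0])

```text
clock: 8.25
ee_pos: [0.3879, -0.295, 0.2036]
ee_rot: [0.001, 0.848, -0.53, 0.004]
contact_force: [-0.2, 0.4, -0.2]
opening: 1.0
```

```bash
python3 - <<'E'
from h import *
s=eyes.snapshot("scene");S=cloud(s);F=s["frame"];t=eyes.snapshot("top");W=cloud(t)
P=np.array([.6178,-.2018]);a=np.radians(26.14);X=np.array([np.cos(a),np.sin(a)]);Y=np.array([-X[1],X[0]])
from scipy.optimize import least_squares
for n,A in(("scene",S),("top",W)):
    q=A.reshape(-1,3);q=q[~np.isnan(q[:,0])];c=np.c_[(q[:,:2]-P)@X,(q[:,:2]-P)@Y,q[:,2]]*1000
    k=c[(c[:,2]>108)&(c[:,2]<140)&(c[:,0]<-18)&(c[:,0]>-60)&(abs(c[:,1])<60)]
    if len(k)>8: print(n,len(k),least_squares(lambda o:np.linalg.norm(k-o,axis=1)-10,np.median(k,0)-[0,0,8],loss="soft_l1").x.round(1))
print(r.read_state()["clock"],r.read_state()["contact_force"])
save("h.png",np.hstack([cv2.resize(F[160:310,130:310],(440,367)),cv2.resize(F[200:330,410:560],(360,367))]))
E
```

```text
scene 99 [-31.6  15.2 117.2]
top 130 [-31.1  16.7 119.9]
8.35 [-0.17296664 -0.33790396  0.08031004]
```

View pics/h.png

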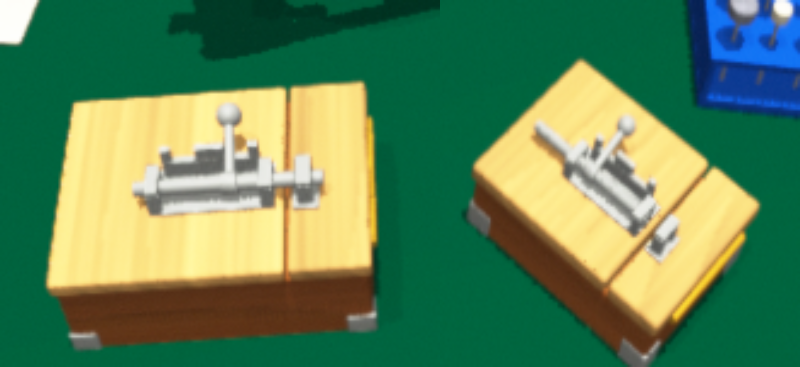

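The last picture shows the larger chest's bolt through its keeper, with the handle resting in the shut notch and the knob at (229,115). The smaller chest's bolt is still open and untouched. Handing in.

```bash
python3 -c "
from h import *
print(ticket.job_done())"
```

```text
the job is handed in; nothing more can be done
None
```

The larger chest is bolted shut and the job is handed in at about 8.4 s; no verdict came back. I pinched the knob and swung the handle up about 40°, clear of the rail. I then slid the bolt across the seam into its keeper, lowered the handle into the shut notch, let go and backed away.

**Last checks**
- **Knob:** depth from both cameras puts it at rest height (z 117 to 120 mm). It sits about 38 mm further along y than at the start, against a nominal 40 mm.
- **Bolt:** the picture shows the rod through the keeper and the handle in the shut notch.
- **Forces:** wrist force readings after each move stayed below about 4 N, and the arm was touching nothing at hand-in.
- **Smaller chest:** its bolt looks as it did at the start.

**Disagreement:** near the chest, the reported TCP height was about 27 mm lower than the cameras showed. I did not find the cause. I set the grasp height from the cameras and used the reported pose only for relative moves.

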